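Mark the trim line along the template, then cap the marker until it clicks

ROBOT

A 6-joint arm with a two-finger parallel gripper is mounted at the origin on a cart in front of the work surface, level with it; the furniture and walls round the work are solid. World frame = base frame: x ahead of the robot, y to its left, z up, the work surface at z = 0. Lengths are in m, angles in rad, forces in N, time in s.
With the tool pointing down it reaches from about 0.35 to 0.975 m from the base axis. Payload 4.9 kg.
Tool frame: the origin (TCP) lies between the finger pads; the fingertips stand 19 mm ahead of it and the grasp point (between the pads) is the TCP; z points along the fingers, y is the line along which they close (so a half turn about z gives the same grasp; the last joint's range is limited). The gripper opens to 85 mm and grips with 20 to 120 N. Pads are 22 mm wide; open, the fingers measure 114 mm over their backs; the gripper's body (76 mm by 85 mm) begins 54 mm behind the grasp point. The pads swing forward as they close: fully open they stand 13 mm farther back than shut.
Start: joints at [-1.37, 0.053, 1.613, -0, 1.476, -0.119], TCP at [0.196, -0.593, 0.25] pointing down, gripper open.
Joint ranges: [-3.01, 3.01], [-1.01, 2.22], [0.06, 2.58], [-1.02, 4.17], [0.09, 2.62], [-3.14, 3.14]. Speed limits (rad/s): [2.57, 2.57, 3.14, 3.14, 3.14, 3.14].

INTERFACE

Orientations are given as a rotation vector (axis times angle).
In Python, from station import ctrl gives the robot as it stands. The module is installed in compiled form; this text tells all that it offers.
- The arm moves only by the tool servo_tool, never from a script. Its argument "increments" is a list that holds one entry, the list of rows, each a list of 5 numbers: the finger opening in cm, from 0 to 8.54, then the shift along the tool's x, y, z in cm, then the turn about the tool's z in degrees. A call has 1 to 5 rows; each row is the pose to reach, as a shift and turn from the pose commanded when the call began, along the tool's axes at that moment; what a row does not reach only later rows make up. A row lasts 1/10 s, in which the tool goes at most 50 mm and 8.59 degrees, less where a joint would pass 70% of its speed; a pose out of reach is approached as far as the arm can. A call with a gripper value outside its range is refused whole. The fingers move at their own pace and stop on an object; "newtons" is the grip in N (left out, the last holds). Time passes only in rows, so rows that repeat a pose let the fingers close. It gives the time, the measured TCP pose, the force, the opening and the grip force at its end, in the units of the state.
- ctrl.get_obs(): the state, without advancing time (a new reading comes with each control period).
- ctrl.get_image(name): name is "scene" or "top" or "wrist"; returns a dict with "img" (420x560x3 uint8, red, green, blue), "fx", "fy", "cx", "cy" (pixels), "k1" (the pictures are not rectified: a ray, as slopes to the right and down, at radius r is drawn at 1 + k1 r^2 times it, then the intrinsics apply), "rvec" (rotation vector, rad) and "tvec" (3), from world to camera coordinates, as OpenCV has them; the wrist camera has in their place "mount" (4x4, takes a point from camera to tool coordinates, whose origin is the TCP and whose axes are the flange's). Camera axes: x right, y down, z forward; pixel columns grow to the right and rows downward; lengths in m; the calibration is good to about 2 mm. A picture is of the moment at which its call begins: read the wrist's pose just before it. There is no depth.
- ctrl.finish_job(): hands the job in; it is judged then, once.
The state is a dict: "t": time; "q": joint angles; "dq": joint speeds; "effort": joint torques, N m; "tool_pos": TCP position; "tool_rot": TCP orientation; "contact_force": force on the tool from outside, world axes, zero at the start; "wrist_torque": the same for the moment, N m; "opening": finger opening in m; "grip_force": force on a finger pad.
Only numpy, scipy, OpenCV 4.12 (cv2) and the standard library are available. Lean on these libraries where they do the work, as an engineer would, in place of code of your own. Each camera call takes 0.05 s, during which the arm holds its last target. There are 200 camera calls.

TASK

Take the thick marker, which stands open in the wooden tool block, and mark the trim line on the aluminium blank: with the sprung nib pressed against the metal, run it slowly (a few centimetres a second) along the bowed edge of the brown template from its left end to its right end, right beside the edge. Then push the marker nib first into its empty cap, the wider of the two on the cap dock, press through the click and go on pressing until the marker's shoulder sits on the rim of the cap. Finish like that, still gripping the marker and pressing it home without letting go, with the blank and the other things on the bench left where they were.

Things in the scene. Friction and masses are not known exactly. Their poses are not given: they have to be found in the camera images.
- marker: The thick marker, 60 g: round aluminium barrel 22 mm thick and 85 mm long with a black band near each end, white neck, sprung grey nib; 125 mm long. Origin at the nib's tip, z along the pen to its back end; yaw is free. From the tip: nib (6 mm thick) to 12 mm, neck (12 mm thick) to 40 mm with a snap rib (16 mm thick) at 27.5 mm, barrel 40 to 125 mm. Loose, stands nib down in the tool block.
- marker_grip (a point): Point on the marker's axis to grip at, 92 mm from the tip (52 mm above the shoulder, 33 mm below the back end). Gripped from above, the marker is drawn straight up 45 mm to leave the block.
- marker_shoulder (a point): Centre of the marker's shoulder, where barrel meets neck, 40 mm from the tip. Going in, the push peaks at 6 to 10 N with the shoulder 6 to 9 mm above the cap's rim, then drops below zero as the rib clicks past; over the last 4 mm the seal pushes back, up to 6 N, so keep pushing harder than that (10 N is plenty). Let go, the marker stays caught but rises 2 to 3 mm.
- nib_tip (a point): The tip of the nib (0.5 mm up from the marker's origin when the nib is out; moves with the nib).
- nib (a joint): How far the nib is pushed into the marker: 0 (out) to 0.004 m (fully in). A spring of 350 N/m with 0.3 N preload holds it out, so 2 mm takes about 1 N. It marks when pressed in by more than 0.5 mm.
- tool_block: Light wooden block, 56 x 136 x 48 mm, fixed to the bench; origin at the centre of its underside, long side along its y. The marker stands in the hole at y = -36 mm; a pencil stands fixed in the one at y = +36 mm (its top 144 mm above the bench).
- blank: Aluminium plate 88 x 255 x 11 mm, 0.9 kg, loose on the bench, long side along its y; origin at the centre of its underside. The brown template, 180 mm long and 4 mm thick, is screwed on it (screw heads 4 mm higher). Its bowed edge faces -x (the robot): an arc of radius 220 mm from y = +90 mm (left end, x = 5 mm) over x = -14 mm, y = 0 to y = -90 mm (right end).
- line_start (a point): Left end of the trim line, on the metal, 4 mm outside the bowed edge and about 5 mm in from the template's left corner. All line points lie on the blank's upper face (11 mm above the bench), on one arc of radius 224 mm.
- line_q1 (a point): Trim line a quarter of the way along.
- line_mid (a point): Middle of the trim line.
- line_q3 (a point): Trim line three quarters of the way along.
- line_end (a point): Right end of the trim line.
- bow_center (a point): Centre of the arc of the bowed edge (220 mm from the edge, 224 mm from the trim line), on the side away from the robot; nothing is there.
- cap_dock: Grey weighted base, 62 x 136 x 14 mm, screwed to the bench, long side along its y; origin at the centre of its underside. It carries two upright black caps: the marker's empty cap at y = -36 mm (26 mm thick, rim 66 mm above the bench) and a slimmer one at y = +36 mm in which a slim marker stands, fixed (its top 144 mm above the bench).
- cap_rim (a point): Centre of the empty cap's mouth, at its rim. Upright bore 18.4 mm wide, 20 mm in the top 1.5 mm; it takes the marker up to the shoulder (40 mm deep). Inside, four spring tongues catch the snap rib and a sprung ring seals the ferrule.
- rivet_tin: Bystander: low round tin, 65 mm across, 27 mm high, loose; origin under its centre.
- wedge: Bystander: hardwood wedge, 30 x 85 x 24 mm, loose; origin under its centre.

How it is judged:
On the way, in this order (a step that is already met when the one before it is completed fails the run):
1. the nib is pressed onto the metal at the left end of the line (horizontal distance between nib_tip and line_start below 0.006 m and value of joint nib above 0.0005 m and z of nib_tip in the frame of blank below 0.013 m), for 0.05 s.
2. the line reaches its first quarter (horizontal distance between nib_tip and line_q1 below 0.006 m and value of joint nib above 0.0005 m and z of nib_tip in the frame of blank below 0.013 m), for 0.05 s.
3. the line reaches the middle of the bow (horizontal distance between nib_tip and line_mid below 0.006 m and value of joint nib above 0.0005 m and z of nib_tip in the frame of blank below 0.013 m), for 0.05 s.
4. the line reaches its third quarter (horizontal distance between nib_tip and line_q3 below 0.006 m and value of joint nib above 0.0005 m and z of nib_tip in the frame of blank below 0.013 m), for 0.05 s.
5. the line reaches the right end (horizontal distance between nib_tip and line_end below 0.006 m and value of joint nib above 0.0005 m and z of nib_tip in the frame of blank below 0.013 m), for 0.05 s.
6. the marker, held, clicks into the cap: the rib is past the tongues (z of marker_shoulder in the frame of cap_rim below 0.0055 m and contact force between the fingers and marker above 3 N and horizontal distance between marker_shoulder and cap_rim below 0.003 m and angle between marker's own z axis and vertical below 0.1 rad), for 0.05 s.
At the end, for the whole second after the job is handed in: For the last second the marker stands upright (0.1 rad) in its cap within 3 mm of centre, shoulder at most 1.7 mm above the rim, at rest, gripped and pressing on the cap with over 3 N each; blank, tin and wedge are within 20 mm of their places (z of marker_shoulder in the frame of cap_rim below 0.0017 m and contact force between marker and cap_dock above 3 N and linear speed of marker below 0.02 m/s and contact force between the fingers and marker above 3 N and horizontal distance between marker_shoulder and cap_rim below 0.003 m and angle between marker's own z axis and vertical below 0.1 rad and distance of each of blank, rivet_tin, wedge from where it was at the start of the episode below 0.02 m); the arm keeps its last pose, push and grip.
It fails at once if marking faster than 0.1 m/s (z of nib_tip in the frame of blank between 0 and 0.025 m and value of joint nib above 0.0005 m and linear speed of marker above 0.1 m/s).
It fails at once if marking more than 8 mm off the trim line (z of nib_tip in the frame of blank between 0 and 0.025 m and value of joint nib above 0.0005 m and (horizontal distance between nib_tip and bow_center above 0.232 m or horizontal distance between nib_tip and bow_center below 0.216 m) and horizontal distance between nib_tip and blank below 0.14 m).
It fails at once if the blank, tin or wedge is pushed away by more than 20 mm (distance of any of blank, rivet_tin, wedge from where it was at the start of the episode above 0.02 m).
It also fails if it takes over 72 s, if anything falls off the work surface, if the arm or the gripper's body presses on something with over 40 N, if the wrist force passes 120 N, or if a joint passes its speed limit or range.

## Working session

There is one attempt and no reset: what is moved stays moved. The work goes in short steps, Python scripts to look and compute and a tool call to move; the robot and the scene stay as the last step left them, time stands still between calls to the robot, and variables do not carry over. Pictures are saved under pics/ and viewed, at most 10 in all, crops included, and the job is handed in when it is done.

Besides the shell and the picture viewer there is one more tool, called after "Request:" in YAML: its name, and indented under it one key for each argument. servo_tool: Moves the arm, as the interface text tells. Its arguments: {"type":"object","properties":{"increments":{"type":"array"},"newtons":{"type":"number"}},"required":["increments"]}

```bash
mkdir -p pics
cat > h.py <<'E'
import numpy as np, cv2
from scipy.spatial.transform import Rotation as R
from station import ctrl
def cam(name):
    o=ctrl.get_obs(); d=ctrl.get_image(name)
    K=np.array([[d['fx'],0,d['cx']],[0,d['fy'],d['cy']],[0,0,1.]])
    if 'mount' in d:
        T=np.eye(4);T[:3,:3]=R.from_rotvec(o['tool_rot']).as_matrix();T[:3,3]=o['tool_pos']
        M=np.linalg.inv(T@np.array(d['mount']))
    else:
        M=np.eye(4);M[:3,:3]=R.from_rotvec(np.ravel(d['rvec'])).as_matrix();M[:3,3]=np.ravel(d['tvec'])
    return dict(img=d['img'],K=K,D=np.array([d['k1'],0,0,0.]),M=M)
def ray(c,uv):
    # inverse of the radial model
    p=cv2.undistortPoints(np.array(uv,float).reshape(-1,1,2),c['K'],c['D']).reshape(-1,2)
    Rm=c['M'][:3,:3]; return -Rm.T@c['M'][:3,3], np.c_[p,np.ones(len(p))]@Rm
def onplane(c,uv,z):
    o,d=ray(c,uv); return o+d*((z-o[2])/d[:,2])[:,None]
def proj(c,P):
    return cv2.projectPoints(np.array(P,float).reshape(-1,1,3),cv2.Rodrigues(c['M'][:3,:3])[0],c['M'][:3,3],c['K'],c['D'])[0].reshape(-1,2)
def save(c,n): cv2.imwrite('pics/'+n+'.png',c['img'][:,:,::-1])
E
python3 - <<'E'
from h import *
o=ctrl.get_obs();print(o)
for n in('top','scene'):
    c=cam(n);save(c,n+'0');print(n,-c['M'][:3,:3].T@c['M'][:3,3])
    import pickle;pickle.dump(c,open(n+'0.pkl','wb'))
E
```

```text
{'t': 0.0, 'q': array([-1.37001797e+00,  5.33684387e-02,  1.61428084e+00,  1.64853405e-05,
        1.47595024e+00, -1.19014305e-01]), 'dq': array([-0.00062248, -0.00047451,  0.00019701, -0.00062614, -0.00117295,
        0.00057235]), 'effort': array([ 9.73167880e-04, -3.93680799e+01, -3.70177352e+01, -1.75201790e-04,
        7.02461286e-03,  9.35052782e-06]), 'tool_pos': array([ 0.19636354, -0.59275633,  0.24906363]), 'tool_rot': array([-3.09953797e+00, -4.99869562e-01,  1.03019126e-04]), 'contact_force': array([0.02750556, 0.38188299, 0.46003154]), 'wrist_torque': array([ 0.05197744,  0.01591223, -0.00691592]), 'grip_force': 0.0, 'opening': 0.08491626663805464}
top [0.49494002 0.17120362 1.02425983]
scene [0.29801835 0.83377585 0.51297451]
```

View pics/top0.png

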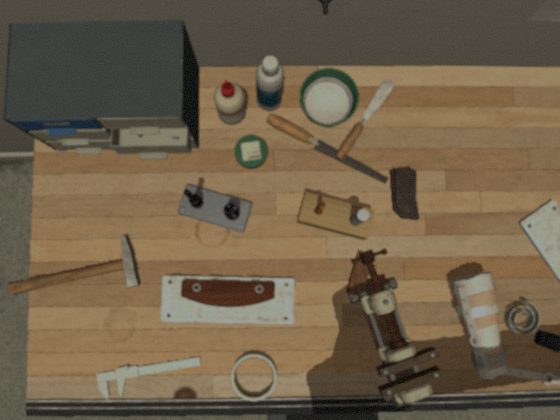

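View pics/scene0.png

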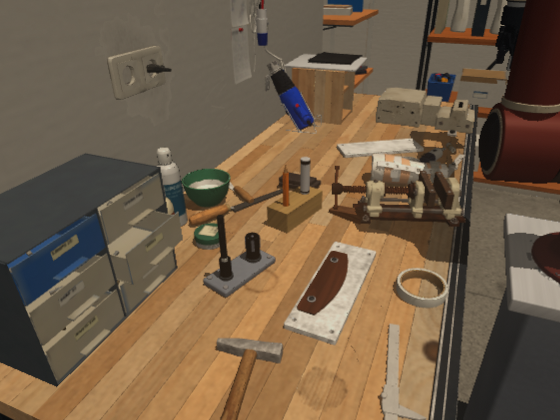

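The top view shows the block at (334,215) with the marker top at (362,215), and the dock at (215,208) with the wide cap at (232,211). The blank is at (228,300) with its bow facing down (-x), and a vise stands at (385,320). The scene view confirms these. I'll zoom in on the top view for pixel readings.

Run:
```python
from h import *
import pickle
c=pickle.load(open('top0.pkl','rb'));s=pickle.load(open('scene0.pkl','rb'))
a=cv2.resize(c['img'][175:335,155:385],None,fx=3.4,fy=3.4,interpolation=cv2.INTER_CUBIC)
cv2.imwrite('pics/topcrop.png',np.clip(a[:,:,::-1]*1.6,0,255).astype('uint8'))
print(onplane(c,[[334,215]],.048),onplane(c,[[362,215]],.133),onplane(c,[[232,211]],.066),onplane(c,[[162,277],[294,277],[294,324],[162,324]],.011),onplane(c,[[350,260],[410,400]],.1))
# marker top from both: scene px (306,160)
A=[];b=[]
for cc,uv in((c,(362,213)),(s,(306,160))):
    o,d=ray(cc,[uv]);d=d[0]/np.linalg.norm(d);P=np.eye(3)-np.outer(d,d);A.append(P);b.append(P@o)
print(np.linalg.solve(sum(A),sum(b)))
```

```text
[[0.60371576 0.04481572 0.048     ]] [[0.59371717 0.00736467 0.133     ]] [[0.61120532 0.23565838 0.066     ]] [[0.49125202 0.37481784 0.011     ]
 [0.48829247 0.12034466 0.011     ]
 [0.3987318  0.12176631 0.011     ]
 [0.4017856  0.37419053 0.011     ]] [[ 0.51743532  0.02507054  0.1       ]
 [ 0.2727637  -0.07384714  0.1       ]]
[0.59506707 0.00571959 0.12908709]
```

View pics/topcrop.png

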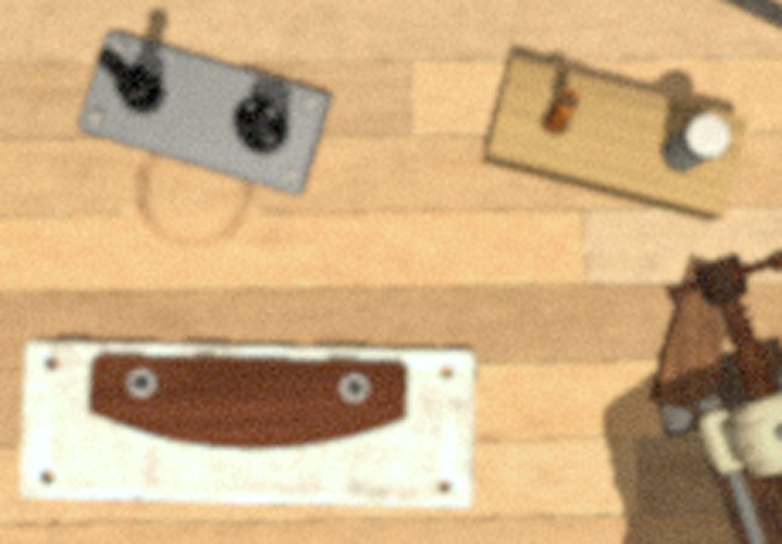

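```bash
cat > meas.py <<'E'
from h import *
import pickle
c=pickle.load(open('top0.pkl','rb'))
I=c['img'].astype(int);hsv=cv2.cvtColor(c['img'],cv2.COLOR_RGB2HSV)
def blob(m,seed,name):
    m=cv2.morphologyEx(m.astype('uint8')*255,cv2.MORPH_CLOSE,np.ones((3,3)))
    n,l,st,ce=cv2.connectedComponentsWithStats(m); k=l[seed[1],seed[0]]; print(name,k,st[k],ce[k]);
    return (l==k).astype('uint8')
x0,y0=155,175
# blank
m=(hsv[...,1]<70)&(hsv[...,2]>110); b=blob(m,(175,310),'blank')
cn=max(cv2.findContours(b,cv2.RETR_EXTERNAL,cv2.CHAIN_APPROX_NONE)[0],key=cv2.contourArea).reshape(-1,2)
P=onplane(c,cv2.convexHull(cn.astype(np.float32)).reshape(-1,2),.011)[:,:2]
r=cv2.minAreaRect(P.astype(np.float32));print('blank rect',r)
# template top z=.015
t=(I[...,0]>I[...,2]+25)&(I[...,0]<120)&(hsv[...,1]>120); t[:270]=0;t[310:]=0; t=blob(t,(228,300),'tmpl')
cn=max(cv2.findContours(t,cv2.RETR_EXTERNAL,cv2.CHAIN_APPROX_NONE)[0],key=cv2.contourArea).reshape(-1,2)
P=onplane(c,cn,.015);print('tmpl rect',cv2.minAreaRect(P[:,:2].astype(np.float32)))
# dock, block corners, from the crop
px=lambda q:np.array(q)/3.4+[x0,y0]
print('dock corners',onplane(c,px([[108,30],[330,93],[302,194],[80,130]]),.014)[:,:2])
print('block corners',onplane(c,px([[515,48],[740,110],[720,216],[486,158]]),.048)[:,:2])
print('marker',onplane(c,px([[708,134]]),.133),'cap',onplane(c,px([[262,124]]),.066))
E
python3 meas.py
```

```text
blank 29 [ 160  275  135   50 4089] [227.4250428  303.92809978]
blank rect ((0.44724249839782715, 0.24921312928199768), (0.2563139498233795, 0.0906149223446846), 88.04232788085938)
tmpl 12 [ 182  280   92   26 1784] [227.47589686 292.06109865]
tmpl rect ((0.4598292112350464, 0.24845758080482483), (0.17417989671230316, 0.04667811840772629), 88.39956665039062)
dock corners [[0.6720789  0.32753659]
 [0.634078   0.19999396]
 [0.57615128 0.21640256]
 [0.6142782  0.34319603]]
block corners [[ 0.6536032   0.09585835]
 [ 0.61748334 -0.02898889]
 [ 0.55852729 -0.01592033]
 [ 0.59221841  0.11309958]]
marker [[0.59471458 0.00519037 0.133     ]] cap [[0.6103291  0.23555291 0.066     ]]
```

Request:
servo_tool:
  increments:
    - [[8.5,2.84,-2.22,0,0],[8.5,5.68,-4.44,0,0],[8.5,8.52,-6.66,0,0],[8.5,11.36,-8.88,0,0],[8.5,14.2,-11.1,0,0]]

```text
t: 0.6
tool_pos: [0.2968, -0.4418, 0.2497]
tool_rot: [-3.101, -0.5, 0.0]
contact_force: [0.7, 0.4, -0.1]
opening: 0.085
grip_force: 0.0
```

Request:
servo_tool:
  increments:
    - [[8.5,2.84,-2.22,0,0],[8.5,5.68,-4.44,0,0],[8.5,8.52,-6.66,0,0],[8.5,11.36,-8.88,0,0],[8.5,14.2,-11.1,0,0]]

```text
t: 1.1
tool_pos: [0.3967, -0.2917, 0.2498]
tool_rot: [-3.101, -0.5, 0.0]
contact_force: [-1.0, -0.4, -0.3]
opening: 0.0856
grip_force: 0.0
```

Request:
servo_tool:
  increments:
    - [[8.5,2.84,-2.22,0,0],[8.5,5.68,-4.44,0,0],[8.5,8.52,-6.66,0,0],[8.5,11.36,-8.88,0,0],[8.5,14.2,-11.1,0,0]]

```text
t: 1.6
tool_pos: [0.4966, -0.1418, 0.2499]
tool_rot: [-3.101, -0.5, 0.001]
contact_force: [1.0, -0.8, 0.1]
opening: 0.085
grip_force: 0.0
```

Request:
servo_tool:
  increments:
    - [[8.5,2.84,-2.22,0,0],[8.5,5.68,-4.44,0,0],[8.5,8.52,-6.66,0,0],[8.5,11.36,-8.88,0,0],[8.5,14.2,-11.1,0,0]]

```text
t: 2.1
tool_pos: [0.5965, 0.0082, 0.2497]
tool_rot: [-3.101, -0.501, 0.001]
contact_force: [0.6, 0.4, -0.3]
opening: 0.0853
grip_force: 0.0
```

Request:
servo_tool:
  increments:
    - [[8.5,0,0,0,-8],[8.5,0,0,0,-16],[8.5,0,0,0,-24],[8.5,0,0,0,-32],[8.5,0,0,0,-40]]

```text
t: 2.6
tool_pos: [0.5958, 0.0069, 0.2496]
tool_rot: [-2.738, -1.539, 0.002]
contact_force: [0.9, -0.0, 0.3]
opening: 0.0849
grip_force: 0.0
```

Request:
servo_tool:
  increments:
    - [[8.5,0,0,0,-8],[8.5,0,0,0,-16],[8.5,0,0,0,-16],[8.5,0,0,0,-16]]

```text
t: 3.0
tool_pos: [0.5959, 0.0068, 0.2499]
tool_rot: [-2.506, -1.894, 0.001]
contact_force: [-0.2, -0.3, -0.5]
opening: 0.0853
grip_force: 0.0
```

Run:
```python
from h import *
import pickle
c=cam('wrist');save(c,'w1');pickle.dump(c,open('w1.pkl','wb'))
print(-c['M'][:3,:3].T@c['M'][:3,3],c['M'][2,:3],proj(c,[[.595,.0055,.133],[.595,.0055,.048]]))
print(R.from_rotvec(ctrl.get_obs()['tool_rot']).as_matrix().round(3))
```

```text
[0.61517489 0.07654537 0.37336711] [-0.07837911 -0.27375315 -0.95860103] [[280.32109859 211.34485133]
 [280.36211121 186.43480178]]
[[ 0.273  0.962 -0.001]
 [ 0.962 -0.273  0.   ]
 [-0.    -0.001 -1.   ]]
```

View pics/w1.png

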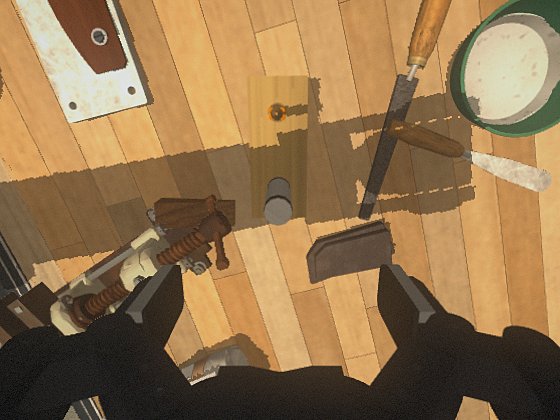

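The marker's top is at (278,211), about 1 mm from where I predicted. The pencil is at (277,112), and the vise is lower left, clear of the fingers if they are partly closed. I'll triangulate the top height.

Run:
```python
from h import *
import pickle
w,t,s=[pickle.load(open(n+'.pkl','rb')) for n in('w1','top0','scene0')]
def tri(L):
    A=[];b=[]
    for c,uv in L:
        o,d=ray(c,[uv]);d=d[0]/np.linalg.norm(d);P=np.eye(3)-np.outer(d,d);A.append(P);b.append(P@o)
    return np.linalg.solve(sum(A),sum(b))
L=[(w,(278,211)),(t,(363.2,214.4)),(s,(306,160))]
print(tri(L),tri(L[:2]),tri([L[0],L[2]]),onplane(w,[[278,211]],.133), onplane(w,[[278,211]],.129))
# vise tip
print('vise',tri([(w,(218,218)),(t,(368,256))]))
```

```text
[0.59362504 0.00463004 0.1288527 ] [0.59400799 0.00654223 0.1363641 ] [0.59277153 0.00490739 0.12886213] [[0.59338357 0.00623967 0.133     ]] [[0.59302094 0.0050697  0.129     ]]
vise [ 0.52480486 -0.01317767  0.04808134]
```

Request:
servo_tool:
  increments:
    - [[5,-0.18,-0.15,2,0],[5,-0.18,-0.15,4,0],[5,-0.18,-0.15,6,0],[5,-0.18,-0.15,8,0],[5,-0.18,-0.15,9.5,0]]

```text
t: 3.55
tool_pos: [0.5936, 0.0055, 0.1537]
tool_rot: [-2.504, -1.895, 0.002]
contact_force: [0.9, 0.1, 0.1]
opening: 0.0494
grip_force: 0.0
```

Request:
servo_tool:
  increments:
    - [[5,0,0,1.5,0],[5,0,0,3,0],[5,0,0,4.3,0],[5,0,0,5.5,0],[5,0,0,5.5,0]]

```text
t: 4.05
tool_pos: [0.5928, 0.0056, 0.0979]
tool_rot: [-2.502, -1.896, 0.004]
contact_force: [-1.1, 0.3, 0.3]
opening: 0.0503
grip_force: 0.0
```

Request:
servo_tool:
  increments:
    - [[1.5,0,0,0,0],[1.5,0,0,0,0],[1.5,0,0,0,0],[1.5,0,0,0,0],[1.5,0,0,0,0]]
  newtons: 40

```text
t: 4.55
tool_pos: [0.5948, 0.0054, 0.1012]
tool_rot: [2.503, 1.897, 0.002]
contact_force: [-0.2, -0.2, 1.2]
opening: 0.0212
grip_force: 39.2
```

Request:
servo_tool:
  increments:
    - [[1.5,0,0,0,0],[1.5,0,0,0,0],[1.5,0,0,0,0],[1.5,0,0,0,0],[1.5,0,0,0,0]]
  newtons: 40

```text
t: 5.05
tool_pos: [0.5948, 0.0054, 0.1011]
tool_rot: [2.503, 1.897, 0.002]
contact_force: [0.6, -0.0, 5.2]
opening: 0.0213
grip_force: 39.5
```

Request:
servo_tool:
  increments:
    - [[1.5,0,0,-0.5,0],[1.5,0,0,-2,0],[1.5,0,0,-4,0],[1.5,0,0,-6,0],[1.5,0,0,-8,0]]
  newtons: 80

```text
t: 5.55
tool_pos: [0.5937, 0.0055, 0.1812]
tool_rot: [-2.503, -1.897, 0.001]
contact_force: [0.7, 0.3, -0.7]
opening: 0.0206
grip_force: 78.2
```

Request:
servo_tool:
  increments:
    - [[1.5,0,0,-2,0],[1.5,0,0,-4,0],[1.5,0,0,-6,0],[1.5,0,0,-6,0],[1.5,0,0,-6,0]]

```text
t: 6.05
tool_pos: [0.594, 0.0054, 0.2404]
tool_rot: [2.503, 1.898, 0.0]
contact_force: [0.9, 0.1, -1.5]
opening: 0.0205
grip_force: 78.2
```

Run:
```python
from h import *
import pickle
o=ctrl.get_obs();print(o['tool_pos'],o['tool_rot'],o['contact_force'],o['opening'])
c=cam('scene');pickle.dump(c,open('s1.pkl','wb'))
g=o['tool_pos'];Rm=R.from_rotvec(o['tool_rot']).as_matrix()
for d in(-.033,0,.052,.092): print(d,proj(c,g+Rm[:,2]*d))
u,v=proj(c,g+Rm[:,2]*.04)[0].astype(int)
x,y=max(u-70,0),max(v-55,0)
cv2.imwrite('pics/s1.png',np.clip(cv2.resize(c['img'][y:y+110,x:x+140],None,fx=5,fy=5,interpolation=cv2.INTER_CUBIC)[:,:,::-1]*1.4,0,255).astype('uint8'));print(x,y)
```

```text
[0.59403694 0.0054388  0.24039334] [2.50349237e+00 1.89762861e+00 2.48540740e-04] [ 0.87935796  0.08785353 -1.46845872] 0.020514569709308254
-0.033 [[306.32233875  95.35839079]]
0 [[306.0650473  111.04678562]]
0.052 [[305.67802325 134.62436788]]
0.092 [[305.39464925 151.87141048]]
235 74
```

View pics/s1.png

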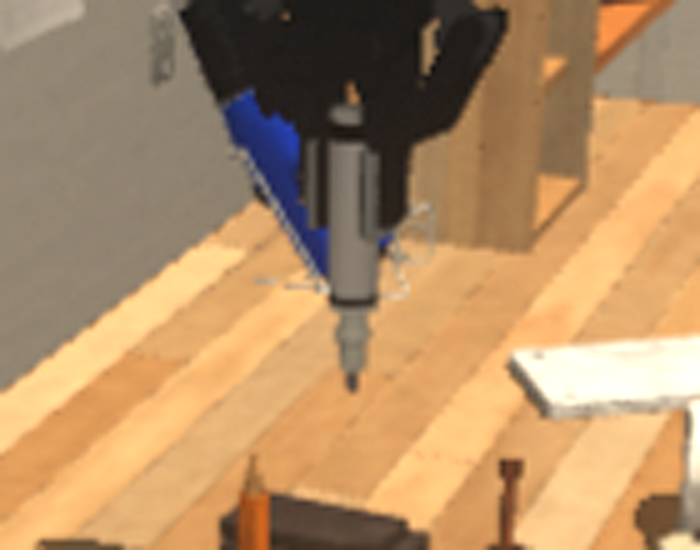

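The nib's tip lies at about (305,152) in the full picture, exactly where the 92 mm grip predicts, and the marker hangs straight. Next I'll go above the blank for a close look.

Request:
servo_tool:
  increments:
    - [[1.5,1.2,-2.0,0,0],[1.5,2.3,-4.1,0,0],[1.5,3.4,-6.1,0,0],[1.5,4.6,-8.1,0,0],[1.5,5.7,-10.2,0,0]]

```text
t: 6.6
tool_pos: [0.5097, 0.0884, 0.2381]
tool_rot: [-2.502, -1.896, 0.005]
contact_force: [0.0, 0.6, -0.4]
opening: 0.0201
grip_force: 78.4
```

Request:
servo_tool:
  increments:
    - [[1.5,1.2,-2.0,0,0],[1.5,2.3,-4.1,0,0],[1.5,3.4,-6.1,0,0],[1.5,4.6,-8.1,0,0],[1.5,5.7,-10.2,0,0]]

```text
t: 7.1
tool_pos: [0.427, 0.1707, 0.2383]
tool_rot: [-2.503, -1.897, 0.005]
contact_force: [-0.0, 0.6, -1.1]
opening: 0.0204
grip_force: 78.4
```

Request:
servo_tool:
  increments:
    - [[1.5,0,0,0,0],[1.5,0,0,0,0],[1.5,0,0,0,0]]

```text
t: 7.4
tool_pos: [0.4286, 0.1698, 0.2395]
tool_rot: [-2.504, -1.897, 0.002]
contact_force: [-0.7, 0.3, -1.1]
opening: 0.0204
grip_force: 78.4
```

Run:
```python
from h import *
import pickle
c=cam('wrist');save(c,'w2');pickle.dump(c,open('w2.pkl','wb'))
print(ctrl.get_obs()['tool_pos'])
```

```text
[0.42878434 0.16978581 0.23970041]
```

View pics/w2.png

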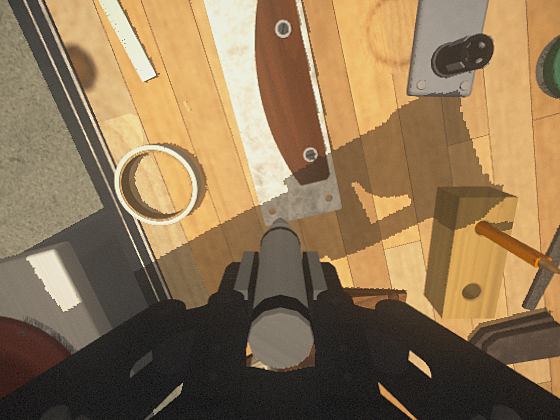

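The bowed edge runs from (258,0) to the template's right corner at about (300,183). The dock is at top right with the cap near (465,55). I'll fit the 220 mm arc in both views.

```bash
cat > line.py <<'E'
from h import *
import pickle
from scipy.optimize import least_squares
w,t=[pickle.load(open(n+'.pkl','rb')) for n in('w2','top0')]
def edge(P):
    f=lambda p:np.hypot(P[:,0]-p[0],P[:,1]-p[1])-.22
    r=least_squares(f,[.66,.25],loss='soft_l1',f_scale=.001);return r.x,np.sqrt(np.mean(r.fun**2)),len(P)
def brown(c):
    h=cv2.cvtColor(c['img'],cv2.COLOR_RGB2HSV).astype(int); I=c['img'].astype(int)
    return h,I
h,I=brown(w); E=[]
for v in range(3,168):
    row=I[v]; b=(row[:,0]<130)&(row[:,0]>row[:,2]*1.7)&(row[:,1]<90); b[:245]=0;b[335:]=0
    u=np.flatnonzero(b&np.roll(b,-1)&np.roll(b,-2)&np.roll(b,-3))
    if len(u): E.append((u[0]-.5,v))
print(E[::25]); Pw=onplane(w,E,.015); print('wrist arc',edge(Pw))
h,I=brown(t);E=[]
for u in range(186,271):
    col=I[280:312,u]; b=(col[:,0]<120)&(col[:,0]>col[:,2]*1.4)
    v=np.flatnonzero(b)
    if len(v): E.append((u,280+v[-1]+.5))
print(E[::15]);Pt=onplane(t,E,.015);print('top arc',edge(Pt))
print('corner R wrist',onplane(w,[[300,183],[328,185],[314,70]],.015))
print('corners top',onplane(t,np.array([[91,411],[406,415],[92,354],[406,363]])/3.4+[155,175],.015))
E
python3 line.py
```

```text
[(np.float64(263.5), 3), (np.float64(272.5), 35), (np.float64(279.5), 60), (np.float64(286.5), 85), (np.float64(292.5), 110), (np.float64(308.5), 135), (np.float64(314.5), 160)]
wrist arc (array([0.67778192, 0.26862977]), np.float64(0.004703752121891713), 158)
[(186, np.float64(297.5)), (201, np.float64(302.5)), (216, np.float64(304.5)), (231, np.float64(306.5)), (246, np.float64(304.5)), (261, np.float64(301.5))]
top arc (array([0.6549338 , 0.24176925]), np.float64(0.0006264051939197832), 85)
corner R wrist [[0.44745459 0.16142286 0.015     ]
 [0.47574153 0.15123739 0.015     ]
 [0.48869874 0.26579729 0.015     ]]
corners top [[0.45492955 0.33587438 0.015     ]
 [0.45059948 0.15867713 0.015     ]
 [0.48682866 0.33544058 0.015     ]
 [0.47970954 0.15831441 0.015     ]]
```

```bash
cat >> line.py <<'E'
print('----')
h,I=brown(w);print([(u,tuple(w['img'][80,u])) for u in range(250,300,5)],[(u,tuple(w['img'][140,u])) for u in range(270,310,5)])
E=[]
for v in range(3,165):
    b=(I[v,:,0]>1.7*I[v,:,2])&(I[v,:,1]<150); b[:240]=0; b[340:]=0
    u=np.flatnonzero(b&np.roll(b,-1)&np.roll(b,-2)&np.roll(b,-3)&np.roll(b,-4)&np.roll(b,-5))
    if len(u): E.append((u[0]-.5,v))
print(E[::25]);Pw=onplane(w,E,.015); print('wrist arc',edge(Pw)); print(Pw[::40])
E
python3 line.py | sed -n '/----/,$p'
```

```text
----
[(250, (np.uint8(236), np.uint8(235), np.uint8(213))), (255, (np.uint8(240), np.uint8(241), np.uint8(228))), (260, (np.uint8(142), np.uint8(89), np.uint8(59))), (265, (np.uint8(148), np.uint8(95), np.uint8(64))), (270, (np.uint8(129), np.uint8(84), np.uint8(58))), (275, (np.uint8(142), np.uint8(90), np.uint8(56))), (280, (np.uint8(138), np.uint8(88), np.uint8(55))), (285, (np.uint8(129), np.uint8(83), np.uint8(54))), (290, (np.uint8(122), np.uint8(80), np.uint8(53))), (295, (np.uint8(125), np.uint8(82), np.uint8(55)))] [(270, (np.uint8(238), np.uint8(239), np.uint8(220))), (275, (np.uint8(135), np.uint8(81), np.uint8(48))), (280, (np.uint8(142), np.uint8(91), np.uint8(59))), (285, (np.uint8(140), np.uint8(89), np.uint8(60))), (290, (np.uint8(137), np.uint8(86), np.uint8(62))), (295, (np.uint8(135), np.uint8(86), np.uint8(54))), (300, (np.uint8(133), np.uint8(84), np.uint8(51))), (305, (np.uint8(126), np.uint8(83), np.uint8(53)))]
[(np.float64(256.5), 3), (np.float64(255.5), 28), (np.float64(255.5), 53), (np.float64(257.5), 78), (np.float64(262.5), 103), (np.float64(269.5), 128), (np.float64(280.5), 153)]
wrist arc (array([0.6514243, 0.2422487]), np.float64(0.00030014762476991415), 162)
[[0.45147499 0.33494428 0.015     ]
 [0.44006538 0.30390572 0.015     ]
 [0.43352251 0.26906505 0.015     ]
 [0.43139587 0.23034217 0.015     ]
 [0.4382105  0.18624985 0.015     ]]
```

```bash
cat > way.py <<'E'
from h import *
C=np.array([.652,.242]);xb=np.array([.9993,-.037]);yb=np.array([.037,.9993])
o=ctrl.get_obs();Rm=R.from_rotvec(o['tool_rot']).as_matrix();p=o['tool_pos']
L=lambda th:C+.224*(-np.cos(th)*xb+np.sin(th)*yb)
print(p,'contact',o['contact_force'])
th=np.radians(np.linspace(22.4,-22.4,46))
P=np.array([L(a) for a in th])
tipoff=0 # tip below TCP
s=np.r_[P[0]-p[:2],0]@Rm; print('to start cm',(s*100).round(2),P[0],'mid',L(0),'end',P[-1])
for k in range(9):
    q=P[5*k+1:5*k+6]-P[5*k]; print((np.c_[q,np.zeros(5)]@Rm*100).round(2)[:,:2].tolist())
E
python3 way.py
```

```text
[0.42878434 0.16978581 0.23970041] contact [ 0.10784184 -0.88258608 -1.35479592]
to start cm [ 1.643e+01 -2.610e+00 -1.000e-02] [0.44820497 0.33496265] mid [0.4281568 0.250288 ] end [0.44188835 0.16436263]
[[-0.39, -0.06], [-0.77, -0.11], [-1.16, -0.15], [-1.55, -0.18], [-1.93, -0.21]]
[[-0.39, -0.02], [-0.78, -0.04], [-1.17, -0.05], [-1.56, -0.05], [-1.94, -0.05]]
[[-0.39, 0.01], [-0.78, 0.03], [-1.17, 0.05], [-1.55, 0.09], [-1.94, 0.12]]
[[-0.39, 0.04], [-0.77, 0.1], [-1.16, 0.16], [-1.54, 0.22], [-1.92, 0.29]]
[[-0.38, 0.08], [-0.76, 0.16], [-1.14, 0.25], [-1.52, 0.35], [-1.89, 0.46]]
[[-0.37, 0.11], [-0.74, 0.23], [-1.11, 0.35], [-1.48, 0.48], [-1.84, 0.62]]
[[-0.36, 0.14], [-0.72, 0.29], [-1.08, 0.45], [-1.43, 0.61], [-1.78, 0.78]]
[[-0.35, 0.17], [-0.69, 0.35], [-1.04, 0.54], [-1.37, 0.73], [-1.71, 0.93]]
[[-0.33, 0.2], [-0.66, 0.41], [-0.98, 0.63], [-1.31, 0.85], [-1.62, 1.07]]
```

Going above the line's start, then down to a tip about 10 mm above the metal.

Request:
servo_tool:
  increments:
    - [[1.5,3.3,-0.5,0,0],[1.5,6.6,-1.0,0,0],[1.5,9.9,-1.6,0,0],[1.5,13.2,-2.1,0,0],[1.5,16.4,-2.6,0,0]]

```text
t: 7.95
tool_pos: [0.4486, 0.3361, 0.2399]
tool_rot: [2.505, 1.896, -0.001]
contact_force: [-0.1, -0.4, -0.8]
opening: 0.0203
grip_force: 78.5
```

Request:
servo_tool:
  increments:
    - [[1.5,0,0,3,0],[1.5,0,0,6,0],[1.5,0,0,9,0],[1.5,0,0,11.7,0],[1.5,0,0,11.7,0]]

```text
t: 8.45
tool_pos: [0.4455, 0.3331, 0.118]
tool_rot: [-2.504, -1.896, 0.015]
contact_force: [0.4, -0.1, -0.6]
opening: 0.0202
grip_force: 78.5
```

Request:
servo_tool:
  increments:
    - [[1.5,0,0,0,0],[1.5,0,0,0,0]]

```text
t: 8.65
tool_pos: [0.4493, 0.3357, 0.1254]
tool_rot: [2.504, 1.897, 0.005]
contact_force: [0.9, 0.4, -0.7]
opening: 0.0202
grip_force: 78.5
```

Run:
```python
from h import *
import pickle
c=cam('scene');w=cam('wrist');t=cam('top')
o=ctrl.get_obs();print(o['tool_pos'],o['contact_force'])
g=o['tool_pos'];u,v=proj(c,g+[0,0,-.092])[0];print(u,v)
x,y=int(u)-50,int(v)-40
a=c['img'][y:y+75,x:x+100]
cv2.imwrite('pics/s2.png',cv2.resize(a,None,fx=8,fy=8,interpolation=cv2.INTER_CUBIC)[:,:,::-1]);print(x,y)
print(proj(c,[[.44820,.33496,.011]]),proj(c,g+[0,0,-.09]))
```

```text
[0.44901355 0.33574068 0.1253636 ] [ 0.36188298  0.22446998 -0.90179108]
318.662571755141 304.51362685166896
268 264
[[318.86300809 314.56549841]] [[318.70094027 303.58175484]]
```

View pics/s2.png

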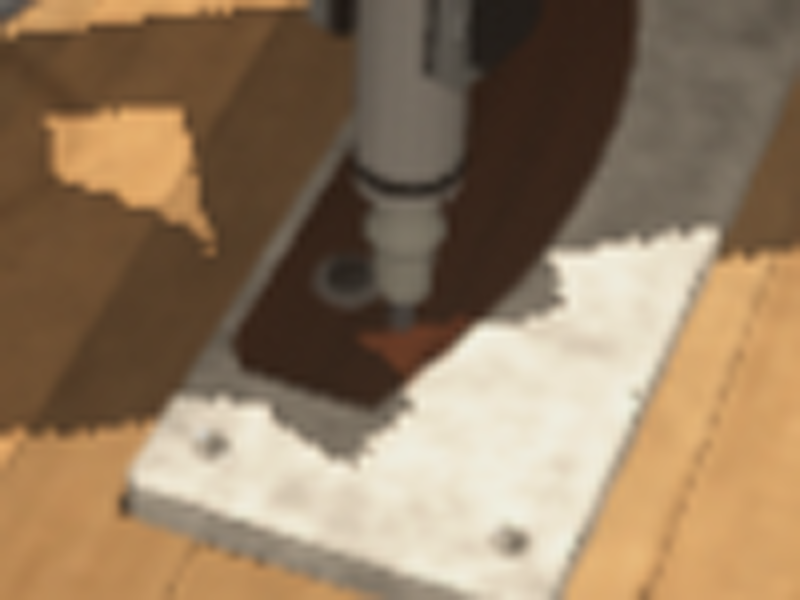

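The tip is at about (318,305), as predicted, and the start point projects to (319,315), just outside the edge by the left corner. I'll bias slightly outward and descend.

Request:
servo_tool:
  increments:
    - [[1.5,-0.05,-0.2,0.5,0],[1.5,-0.05,-0.2,1,0],[1.5,-0.05,-0.2,1.5,0],[1.5,-0.05,-0.2,1.7,0],[1.5,-0.05,-0.2,1.7,0]]

```text
t: 9.3
tool_pos: [0.4453, 0.3351, 0.1054]
tool_rot: [-2.503, -1.898, 0.002]
contact_force: [0.6, -0.6, -0.7]
opening: 0.0204
grip_force: 78.5
```

Request:
servo_tool:
  increments:
    - [[1.5,0,0,0,0],[1.5,0,0,0,0],[1.5,0,0,0,0],[1.5,0,0,0,0],[1.5,0,0,0,0]]

```text
t: 9.8
tool_pos: [0.4458, 0.3353, 0.1064]
tool_rot: [-2.504, -1.898, -0.0]
contact_force: [-0.7, 0.1, -1.5]
opening: 0.0204
grip_force: 78.5
```

```bash
cat > rd.py <<'E'
from h import *
P=[];F=[]
for i in range(4):
    o=ctrl.get_obs();P.append(o['tool_pos']);F.append(o['contact_force']);ctrl.get_image('top')
print(np.mean(P,0).round(4),np.std(P,0).round(4),np.mean(F,0).round(2),np.std(F,0).round(2),o['t'])
E
python3 rd.py
```

```text
[0.4458 0.3353 0.1064] [0. 0. 0.] [-0.17 -0.14 -1.08] [0.36 0.28 0.33] 9.95
```

Request:
servo_tool:
  increments:
    - [[1.5,0,0.08,0.1,0],[1.5,0,0.08,0.2,0],[1.5,0,0.08,0.3,0],[1.5,0,0.08,0.4,0],[1.5,0,0.08,0.5,0]]

```text
t: 10.5
tool_pos: [0.4466, 0.3351, 0.1014]
tool_rot: [2.504, 1.898, 0.0]
contact_force: [0.4, -0.5, -0.3]
opening: 0.0203
grip_force: 78.5
```

Request:
servo_tool:
  increments:
    - [[1.5,0,0,0,0],[1.5,0,0,0,0],[1.5,0,0,0,0]]

```text
t: 10.8
tool_pos: [0.4466, 0.3351, 0.1015]
tool_rot: [2.504, 1.898, 0.0]
contact_force: [0.8, 0.1, 0.5]
opening: 0.0202
grip_force: 78.5
```

```bash
python3 rd.py
```

```text
[0.4466 0.3351 0.1014] [0. 0. 0.] [0.11 0.3  0.54] [0.42 0.28 0.1 ] 10.95
```

Request:
servo_tool:
  increments:
    - [[1.5,0,0,-0.1,0],[1.5,0,0,-0.1,0],[1.5,0,0,-0.1,0]]

```text
t: 11.3
tool_pos: [0.4466, 0.3351, 0.1023]
tool_rot: [2.504, 1.898, 0.0]
contact_force: [-0.1, -0.3, 0.1]
opening: 0.0203
grip_force: 78.5
```

```bash
python3 rd.py; python3 rd.py; python3 way.py | tail -10
```

```text
[0.4466 0.3351 0.1023] [0. 0. 0.] [ 0.05 -0.06 -0.  ] [0.28 0.49 0.42] 11.45
[0.4466 0.3351 0.1023] [0. 0. 0.] [ 0.04 -0.35 -0.01] [0.43 0.5  0.37] 11.65
to start cm [0.03 0.16 0.  ] [0.44820497 0.33496265] mid [0.4281568 0.250288 ] end [0.44188835 0.16436263]
[[-0.39, -0.06], [-0.77, -0.11], [-1.16, -0.15], [-1.55, -0.19], [-1.93, -0.22]]
[[-0.39, -0.02], [-0.78, -0.04], [-1.17, -0.05], [-1.56, -0.05], [-1.94, -0.05]]
[[-0.39, 0.01], [-0.78, 0.03], [-1.17, 0.05], [-1.55, 0.08], [-1.94, 0.12]]
[[-0.39, 0.04], [-0.77, 0.1], [-1.16, 0.15], [-1.54, 0.22], [-1.92, 0.29]]
[[-0.38, 0.08], [-0.76, 0.16], [-1.14, 0.25], [-1.52, 0.35], [-1.89, 0.46]]
[[-0.37, 0.11], [-0.74, 0.23], [-1.11, 0.35], [-1.48, 0.48], [-1.84, 0.62]]
[[-0.36, 0.14], [-0.72, 0.29], [-1.08, 0.45], [-1.43, 0.61], [-1.78, 0.78]]
[[-0.35, 0.17], [-0.69, 0.35], [-1.04, 0.54], [-1.37, 0.73], [-1.71, 0.93]]
[[-0.33, 0.2], [-0.66, 0.41], [-0.98, 0.63], [-1.31, 0.85], [-1.62, 1.07]]
```

Request:
servo_tool:
  increments:
    - [[1.5,-0.39,-0.06,0,0],[1.5,-0.77,-0.11,0,0],[1.5,-1.16,-0.15,0,0],[1.5,-1.55,-0.19,0,0],[1.5,-1.93,-0.22,0,0]]

```text
t: 12.2
tool_pos: [0.439, 0.3167, 0.1023]
tool_rot: [-2.504, -1.898, -0.0]
contact_force: [0.4, -0.1, 0.0]
opening: 0.0204
grip_force: 78.5
```

Request:
servo_tool:
  increments:
    - [[1.5,-0.39,-0.02,0,0],[1.5,-0.78,-0.04,0,0],[1.5,-1.17,-0.05,0,0],[1.5,-1.56,-0.05,0,0],[1.5,-1.94,-0.05,0,0]]

```text
t: 12.7
tool_pos: [0.4334, 0.2982, 0.1023]
tool_rot: [-2.504, -1.898, -0.0]
contact_force: [0.9, 0.9, -0.6]
opening: 0.0203
grip_force: 78.5
```

```bash
python3 rd.py; python3 rd.py
```

```text
[0.4333 0.298  0.1022] [0.0001 0.0002 0.0001] [ 0.28 -0.08 -0.34] [0.4  0.68 0.49] 12.85
[0.4334 0.2984 0.1022] [0.     0.0001 0.    ] [-0.23 -0.88  0.11] [0.4  0.13 0.4 ] 13.05
```

Height and path are holding, so I'll continue with the rest of the arc.

Request:
servo_tool:
  increments:
    - [[1.5,-0.39,0.01,0,0],[1.5,-0.78,0.03,0,0],[1.5,-1.17,0.06,0,0],[1.5,-1.55,0.09,0,0],[1.5,-1.94,0.13,0,0]]

```text
t: 13.6
tool_pos: [0.4295, 0.2792, 0.1024]
tool_rot: [-2.504, -1.898, -0.0]
contact_force: [0.0, 0.4, -0.6]
opening: 0.0201
grip_force: 78.5
```

Request:
servo_tool:
  increments:
    - [[1.5,-0.39,0.04,0,0],[1.5,-0.77,0.1,0,0],[1.5,-1.16,0.15,0,0],[1.5,-1.54,0.22,0,0],[1.5,-1.92,0.29,0,0]]

```text
t: 14.1
tool_pos: [0.4271, 0.2599, 0.1023]
tool_rot: [2.504, 1.898, 0.0]
contact_force: [-0.1, 0.5, -0.0]
opening: 0.0204
grip_force: 78.5
```

Request:
servo_tool:
  increments:
    - [[1.5,-0.38,0.08,0,0],[1.5,-0.76,0.16,0,0],[1.5,-1.14,0.25,0,0],[1.5,-1.52,0.35,0,0],[1.5,-1.89,0.46,0,0]]

```text
t: 14.6
tool_pos: [0.4264, 0.2405, 0.1023]
tool_rot: [-2.504, -1.898, 0.0]
contact_force: [0.3, 0.4, -0.3]
opening: 0.0201
grip_force: 78.5
```

```bash
python3 rd.py
```

```text
[0.4264 0.2403 0.1023] [0.     0.0002 0.    ] [ 0.2  -0.37  0.31] [0.16 0.69 0.57] 14.75
```

Request:
servo_tool:
  increments:
    - [[1.5,-0.37,0.11,0,0],[1.5,-0.74,0.23,0,0],[1.5,-1.11,0.35,0,0],[1.5,-1.48,0.48,0,0],[1.5,-1.84,0.62,0,0]]

```text
t: 15.3
tool_pos: [0.4274, 0.2211, 0.1023]
tool_rot: [-2.504, -1.898, -0.0]
contact_force: [-0.2, 1.0, -0.4]
opening: 0.0204
grip_force: 78.5
```

Request:
servo_tool:
  increments:
    - [[1.5,-0.36,0.14,0,0],[1.5,-0.72,0.29,0,0],[1.5,-1.08,0.45,0,0],[1.5,-1.43,0.61,0,0],[1.5,-1.78,0.78,0,0]]

```text
t: 15.8
tool_pos: [0.4301, 0.2018, 0.1023]
tool_rot: [-2.504, -1.898, 0.0]
contact_force: [0.2, 0.6, 0.2]
opening: 0.0204
grip_force: 78.5
```

Request:
servo_tool:
  increments:
    - [[1.5,-0.35,0.17,0,0],[1.5,-0.69,0.35,0,0],[1.5,-1.04,0.54,0,0],[1.5,-1.37,0.73,0,0],[1.5,-1.71,0.93,0,0]]

```text
t: 16.3
tool_pos: [0.4345, 0.1829, 0.1023]
tool_rot: [2.504, 1.898, -0.0]
contact_force: [-0.5, 0.5, -0.5]
opening: 0.0202
grip_force: 78.5
```

Request:
servo_tool:
  increments:
    - [[1.5,-0.33,0.2,0,0],[1.5,-0.66,0.41,0,0],[1.5,-0.98,0.63,0,0],[1.5,-1.31,0.85,0,0],[1.5,-1.62,1.07,0,0]]

```text
t: 16.8
tool_pos: [0.4405, 0.1644, 0.1023]
tool_rot: [-2.504, -1.898, 0.0]
contact_force: [-0.7, 1.3, -0.1]
opening: 0.0205
grip_force: 78.5
```

```bash
python3 rd.py
```

```text
[0.4406 0.1642 0.1023] [0.0001 0.0001 0.    ] [0.22 0.25 0.07] [0.54 0.6  0.28] 16.95
```

Request:
servo_tool:
  increments:
    - [[1.5,0,0,-0.3,0],[1.5,0,0,-1,0],[1.5,0,0,-3.5,0],[1.5,0,0,-6.5,0],[1.5,0,0,-9.5,0]]

```text
t: 17.5
tool_pos: [0.4399, 0.1648, 0.1984]
tool_rot: [-2.503, -1.898, 0.001]
contact_force: [-0.1, 0.0, -0.8]
opening: 0.0202
grip_force: 78.5
```

Request:
servo_tool:
  increments:
    - [[1.5,0.8,2.8,-2,0],[1.5,1.6,5.6,-4,0],[1.5,2.4,8.4,-4,0],[1.5,3.2,11.2,-4,0],[1.5,4.0,13.9,-4,0]]

```text
t: 18.0
tool_pos: [0.5862, 0.1658, 0.238]
tool_rot: [2.503, 1.898, 0.001]
contact_force: [-1.1, 0.4, -0.6]
opening: 0.0199
grip_force: 78.5
```

Request:
servo_tool:
  increments:
    - [[1.5,0,0,0,0],[1.5,0,0,0,0],[1.5,0,0,0,0],[1.5,0,0,0,0],[1.5,0,0,0,0]]

```text
t: 18.5
tool_pos: [0.5844, 0.1658, 0.2376]
tool_rot: [2.503, 1.898, 0.0]
contact_force: [-0.5, 0.1, -0.8]
opening: 0.0201
grip_force: 78.7
```

Run:
```python
from h import *
import pickle
c=cam('wrist');save(c,'w3');pickle.dump(c,open('w3.pkl','wb'));pickle.dump(cam('scene'),open('s3.pkl','wb'))
print(ctrl.get_obs()['tool_pos'],proj(c,[.611,.236,.066]))
```

```text
[0.58463204 0.16573994 0.23755129] [[288.72547338 106.5072438 ]]
```

View pics/w3.png

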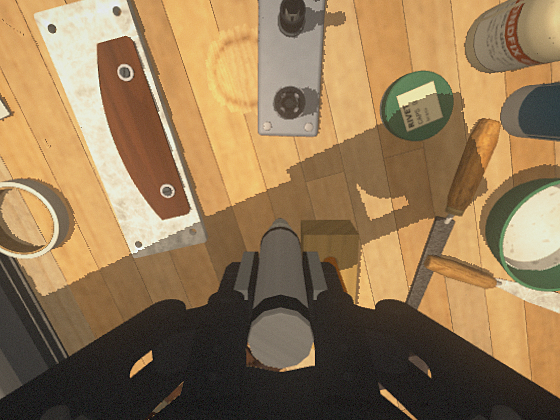

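The cap's mouth is at about (289,101), a few px above the prediction. I'll view one close composite of the wrist and scene crops.

Run:
```python
from h import *
import pickle
w,s=[pickle.load(open(n+'.pkl','rb')) for n in('w3','s3')]
a=cv2.resize(w['img'][75:127,263:315],(416,416),interpolation=cv2.INTER_CUBIC)
u,v=proj(s,[.611,.236,.066])[0].astype(int);print(u,v)
b=cv2.resize(s['img'][v-16:v+36,u-24:u+24],(384,416),interpolation=cv2.INTER_CUBIC)
cv2.imwrite('pics/cap.png',np.clip(np.hstack([a,b])[:,:,::-1]*1.8,0,255).astype('uint8'))
```

```text
254 235
```

View pics/cap.png

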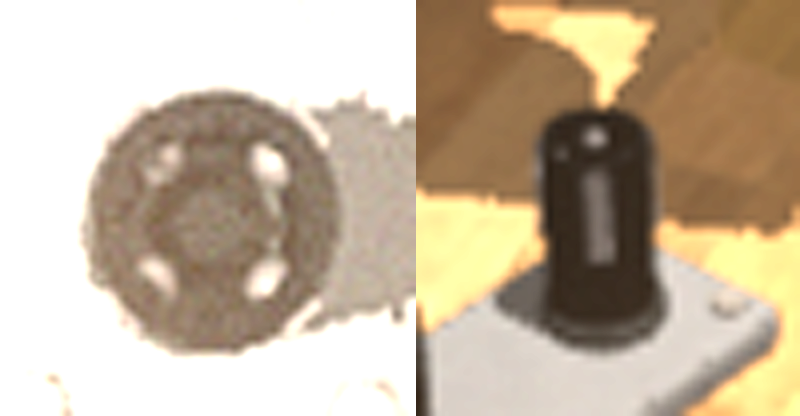

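Run:
```python
from h import *
import pickle
w,s,t=[pickle.load(open(n+'.pkl','rb')) for n in('w3','s3','top0')]
print('w',onplane(w,[[289.5,102]],.066),'s',onplane(s,[[252.9,236.4]],.066),'t',onplane(t,[[232,211.3]],.066))
print(proj(s,[.611,.236,.066]), w['K'][0,0])
# circle of dark outline, wrist
g=w['img'].max(2)[75:127,263:315];m=(g<75).astype('uint8')
m=cv2.morphologyEx(m,cv2.MORPH_OPEN,np.ones((5,5)))
cn=max(cv2.findContours(m,cv2.RETR_EXTERNAL,cv2.CHAIN_APPROX_NONE)[0],key=cv2.contourArea)
c,r=cv2.minEnclosingCircle(cn);print(np.array(c)+[263,75],r,'ellipse',cv2.fitEllipse(cn))
A=[];b=[]
for cc,uv in((w,(289.5,102)),(s,(252.9,236.4)),(t,(232,211.3))):
    o,d=ray(cc,[uv]);d=d[0]/np.linalg.norm(d);P=np.eye(3)-np.outer(d,d);A.append(P);b.append(P@o)
print(np.linalg.solve(sum(A),sum(b)))
# check of held marker in wrist view: predicted tip and top
o=ctrl.get_obs();Rm=R.from_rotvec(o['tool_rot']).as_matrix()
print([proj(w,o['tool_pos']+Rm[:,2]*d)[0].round(1) for d in(-.033,.092)],o['tool_pos'],Rm.round(3).tolist())
```

```text
w [[0.61257755 0.23932486 0.066     ]] s [[0.61206178 0.2404215  0.066     ]] t [[0.61064747 0.23566034 0.066     ]]
[[254.43876692 235.30123349]] 332.15399428966913Traceback (most recent call last):
  File "<stdin>", line 9, in <module>
ValueError: max() iterable argument is empty
```

Run:
```python
from h import *
import pickle
w=pickle.load(open('w3.pkl','rb'))
o=ctrl.get_obs();Rm=R.from_rotvec(o['tool_rot']).as_matrix();p=o['tool_pos']
print([proj(w,p+Rm[:,2]*d)[0].round(1).tolist() for d in(-.033,.092)],p)
g=w['img']; 
for v in (222,224,228,245): print(v,[int(x) for x in g[v,255:305:2].mean(1)])
print('col',[(v,int(g[v,281].mean())) for v in range(214,232)])
print((np.r_[np.array([.6123,.2395])-p[:2],0]@Rm*100).round(2))
```

```text
[[282.5, 343.5], [281.3, 220.0]] [0.58463204 0.16573994 0.23755129]
222 [110, 111, 103, 112, 103, 104, 103, 105, 107, 93, 94, 93, 99, 92, 94, 94, 93, 99, 104, 101, 101, 96, 102, 71, 75]
224 [109, 105, 105, 110, 106, 107, 101, 105, 104, 103, 105, 112, 104, 109, 107, 110, 99, 107, 102, 102, 103, 108, 101, 67, 74]
228 [108, 104, 110, 109, 109, 108, 104, 99, 79, 48, 30, 41, 53, 56, 42, 36, 42, 94, 104, 102, 105, 104, 103, 64, 77]
245 [103, 104, 100, 80, 86, 94, 93, 92, 92, 88, 92, 96, 93, 95, 88, 92, 89, 93, 91, 89, 87, 89, 82, 65, 82]
col [(214, 102), (215, 103), (216, 104), (217, 101), (218, 84), (219, 97), (220, 92), (221, 96), (222, 92), (223, 111), (224, 109), (225, 108), (226, 91), (227, 38), (228, 56), (229, 82), (230, 100), (231, 91)]
[7.85 0.67 0.  ]
```

Request:
servo_tool:
  increments:
    - [[1.5,2,0.2,0,0],[1.5,4,0.4,0,0],[1.5,6,0.6,0,0],[1.5,7.4,0.7,0,0],[1.5,7.85,0.72,0,0]]

```text
t: 19.1
tool_pos: [0.6134, 0.2411, 0.2371]
tool_rot: [-2.502, -1.9, -0.0]
contact_force: [-0.4, -0.6, -0.3]
opening: 0.0202
grip_force: 78.7
```

Request:
servo_tool:
  increments:
    - [[1.5,0,0,2,0],[1.5,0,0,4,0],[1.5,0,0,6,0],[1.5,0,0,7,0],[1.5,0,0,7,0]]

```text
t: 19.6
tool_pos: [0.612, 0.2389, 0.1651]
tool_rot: [-2.503, -1.897, 0.006]
contact_force: [0.2, 0.3, -1.2]
opening: 0.0201
grip_force: 78.7
```

Request:
servo_tool:
  increments:
    - [[1.5,0,0,0,0],[1.5,0,0,0,0],[1.5,0,0,0,0],[1.5,0,0,0,0],[1.5,0,0,0,0]]

```text
t: 20.1
tool_pos: [0.6134, 0.2393, 0.1679]
tool_rot: [2.503, 1.898, 0.001]
contact_force: [-0.6, 0.2, -0.8]
opening: 0.0203
grip_force: 78.7
```

```bash
python3 rd.py
python3 - <<'E'
from h import *
import pickle
L=[]
p=ctrl.get_obs()['tool_pos'];print(p)
for n in('scene','wrist'):
    c=cam(n);pickle.dump(c,open(n[0]+'4.pkl','wb'))
    u,v=proj(c,p-[0,0,.095])[0].round().astype(int);print(n,u,v,proj(c,[p-[0,0,.04],p-[0,0,.092],[p[0],p[1],.066]]))
    h=25 if n=='scene' else 40
    a=c['img'][max(v-h,0):v+h,u-h:u+h];print(max(v-h,0),u-h)
    L.append(cv2.resize(a,(400,400),interpolation=cv2.INTER_CUBIC))
cv2.imwrite('pics/fit.png',np.clip(np.hstack(L)[:,:,::-1]*1.8,0,255).astype('uint8'))
E
```

```text
[0.6133 0.2393 0.1676] [0.0001 0.     0.0002] [-0.15  0.1  -1.24] [0.49 0.16 0.32] 20.25
[0.61314403 0.23928773 0.16729403]
scene 252 233 [[251.05057795 207.77818683]
 [252.41394607 231.83568629]
 [252.6483339  235.96999212]]
208 227
wrist 281 219 [[281.16849321 251.01407278]
 [280.9699186  219.97198581]
 [280.94329387 215.80641875]]
179 241
```

View pics/fit.png

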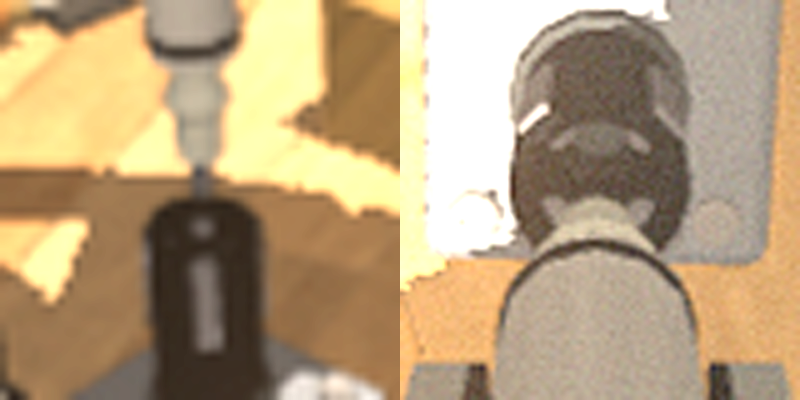

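The nib and the cap are centred on each other in both views: columns 203 against 203 in the scene crop, and 598 against 600 in the wrist crop. Descending.

Request:
servo_tool:
  increments:
    - [[1.5,0,0,0.6,0],[1.5,0,0,1.2,0],[1.5,0,0,1.8,0],[1.5,0,0,2.4,0],[1.5,0,0,3.0,0]]
  newtons: 100

```text
t: 20.9
tool_pos: [0.613, 0.2393, 0.1365]
tool_rot: [-2.503, -1.898, 0.001]
contact_force: [-0.3, 0.6, -1.1]
opening: 0.02
grip_force: 97.6
```

Request:
servo_tool:
  increments:
    - [[1.5,0,0,0.2,0],[1.5,0,0,0.4,0],[1.5,0,0,0.6,0],[1.5,0,0,0.6,0]]

```text
t: 21.3
tool_pos: [0.6131, 0.2392, 0.1311]
tool_rot: [-2.504, -1.898, 0.001]
contact_force: [0.4, -0.0, -0.6]
opening: 0.0196
grip_force: 97.6
```

```bash
python3 rd.py
```

```text
[0.6132 0.2393 0.1314] [0.0001 0.     0.0002] [ 0.31 -0.11 -0.71] [0.09 0.3  0.64] 21.45
```

Request:
servo_tool:
  increments:
    - [[1.5,0,0,0.1,0],[1.5,0,0,0.2,0],[1.5,0,0,0.3,0],[1.5,0,0,0.3,0]]

```text
t: 21.9
tool_pos: [0.6136, 0.2394, 0.129]
tool_rot: [2.503, 1.897, 0.002]
contact_force: [-0.2, -0.6, 2.9]
opening: 0.0201
grip_force: 97.7
```

Request:
servo_tool:
  increments:
    - [[1.5,0,0,0.1,0],[1.5,0,0,0.2,0],[1.5,0,0,0.3,0],[1.5,0,0,0.3,0]]

```text
t: 22.3
tool_pos: [0.6132, 0.2394, 0.125]
tool_rot: [2.504, 1.898, 0.001]
contact_force: [1.0, 1.1, -0.9]
opening: 0.02
grip_force: 97.7
```

```bash
python3 rd.py
```

```text
[0.6132 0.2393 0.1248] [0.     0.     0.0002] [ 1.45  0.68 -0.86] [0.71 0.6  0.21] 22.45
```

Request:
servo_tool:
  increments:
    - [[1.5,0,0,0.1,0],[1.5,0,0,0.2,0],[1.5,0,0,0.3,0],[1.5,0,0,0.3,0]]

```text
t: 22.9
tool_pos: [0.6132, 0.2392, 0.1219]
tool_rot: [2.503, 1.898, 0.0]
contact_force: [2.5, 0.4, -1.3]
opening: 0.0197
grip_force: 97.6
```

Request:
servo_tool:
  increments:
    - [[1.5,0,0,0.1,0],[1.5,0,0,0.2,0],[1.5,0,0,0.3,0],[1.5,0,0,0.3,0]]

```text
t: 23.3
tool_pos: [0.6133, 0.2393, 0.1198]
tool_rot: [2.504, 1.898, 0.0]
contact_force: [-0.1, -0.2, 3.8]
opening: 0.02
grip_force: 97.7
```

```bash
python3 rd.py
```

```text
[0.6133 0.2393 0.1198] [0. 0. 0.] [-0.08 -0.2   3.77] [0.25 0.17 0.11] 23.45
```

Request:
servo_tool:
  increments:
    - [[1.5,0,0,0.1,0],[1.5,0,0,0.2,0],[1.5,0,0,0.2,0]]

```text
t: 23.8
tool_pos: [0.6135, 0.2394, 0.1193]
tool_rot: [2.503, 1.898, 0.0]
contact_force: [-2.9, -0.8, 10.4]
opening: 0.0201
grip_force: 98.7
```

```bash
python3 rd.py
```

```text
[0.6134 0.2395 0.1193] [0. 0. 0.] [-2.8  -0.77 11.04] [0.1  0.49 0.6 ] 23.95
```

Request:
servo_tool:
  increments:
    - [[1.5,0,0,0.1,0],[1.5,0,0,0.1,0],[1.5,0,0,0.1,0],[1.5,0,0,0.1,0]]

```text
t: 24.4
tool_pos: [0.6135, 0.2395, 0.1192]
tool_rot: [2.503, 1.898, 0.001]
contact_force: [-4.8, -2.2, 14.5]
opening: 0.0199
grip_force: 99.1
```

```bash
python3 rd.py
python3 - <<'E'
from h import *
import pickle
# stiff stop check; line and bystanders unchanged, by top picture difference near the blank
a=pickle.load(open('top0.pkl','rb'))['img'].astype(int);b=cam('top')['img'].astype(int)
o=ctrl.get_obs();print(o['grip_force'],o['opening'])
d=np.abs(a-b).max(2);print([(n,d[y0:y1,x0:x1].mean().round(1)) for n,(x0,x1,y0,y1) in dict(blankL=(158,180,272,328),blankR=(280,298,272,328),tin=(232,270,134,168),wedge=(388,420,165,220)).items()])
E
```

```text
[0.6135 0.2395 0.1192] [0. 0. 0.] [-5.22 -1.38 14.11] [0.29 0.5  0.26] 24.55
99.09822463989258 0.019910495349898694
[('blankL', np.float64(23.0)), ('blankR', np.float64(77.6)), ('tin', np.float64(54.5)), ('wedge', np.float64(15.6))]
```

The marker is against a hard stop: 3 N more push moved it only 0.1 mm. It is seated at about 15 N, so I'm handing in.

```bash
python3 -c "
from station import ctrl
print(ctrl.finish_job())"
```

```text
the job is handed in; nothing more can be done
None
```

I marked the trim line from left end to right end, capped the marker past the click to a hard stop, and handed in still gripping and pressing at about 15 N; no verdict came back, and my last top-view check could not confirm that the blank, tin and wedge had not moved.

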